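# Fish the spreading spatula out of the cold well

## Task

On the sandwich buffet the long spreading spatula has slipped into the cold well: its handle lies in the one empty bay, its blade reaches under the tomato tray next to it. Tilt the spatula and draw it out, handle end first, through the empty bay, without lifting or shifting the filled trays and without disturbing the spare tray and the mustard jar beside the well. Finish while holding it still in the gripper, both its ends at least 5 cm above the well's rim and touching nothing else.

Things in the scene. Friction and masses are not known exactly. Their poses are not given: they have to be found in the camera images.
- well: Fixed countertop cold well, white with steel lining, 360 (x) x 565 (y) mm, flat steel rim 105 mm above the table. Origin: centre of its underside; z up, y along its length. Inside 300 (x) x 504 (y) mm, upright walls, flat floor 40 mm above the table (65 mm deep). Fixed bars across its mouth, 18 mm wide, 10 mm thick, tops level with the rim, part it into four bays; below them it is one undivided space
- bay_near (a point): Centre of the mouth, at rim height, of one small bay, 141 (x) x 156 (y) mm in the well's axes; in the well's frame at x -79.5, y -174 mm. Edges: the well's walls at x -150 and y -252 mm, the bars at x -9 and y -96 mm. Of the two small bays one is empty, open down to the floor, and the other holds the egg tray; which is which varies
- bay_far (a point): The same for the other small bay, at x +79.5, y -174 mm in the well's frame (a mirror image of bay_near; the short bar between them lies along y at x = 0)
- bay_middle (a point): Centre of the mouth, at rim height, of the middle bay, 300 (x) x 156 (y) mm, at x 0, y 0 in the well's frame, between the two long bars (centred at y -87 and +87 mm, along x). It holds the tomato tray
- spatula: Loose straight spreading spatula, 285 mm long, 90 to 180 g, lying flat on the well's floor. Black handle 120 long, 22 wide, 16 mm thick; rigid steel blade 165 long, 32 wide, 3 mm thick, in the handle's mid-plane. Origin: middle of the handle's underside; x points to the blade (handle -60 to +60, blade +60 to +225 mm), y across, z up. Centre of mass near x = +35 mm
- handle_end (a point): Middle of the handle's end face, 60 mm behind the spatula's origin, 8 mm above its underside. At the start it points to the end wall of the empty bay (the well's -y, about 18 mm away); the handle's middle is within 3 mm of the middle of the empty bay
- blade_tip (a point): Round tip of the spatula's blade, 225 mm ahead of the spatula's origin, 8 mm above its underside. At the start it points to the well's +y within 7 degrees, hidden under the tomato tray
- tray_tomatoes: Loose steel tray of cherry tomatoes, 0.8 kg, hanging in the middle bay. Sunk part 294 x 150 mm, 20 mm deep, its underside 45 mm above the well's floor; flange 314 x 170 mm, 3 mm thick, on rim and bars; the food rises up to 15 mm over the rim. Origin: centre of its underside, x along its 294 mm. Must stay in place
- tray_gherkins: Loose steel tray of the same size with gherkins, 0.8 kg, hanging in the bay at the well's +y end (centre y +174 mm). Origin: centre of its underside. Must stay in place
- tray_eggs: Loose small steel tray of eggs, 0.5 kg, hanging in the small bay beside the empty one: sunk part 135 (x) x 149 (y) mm, 20 mm deep, flange 155 x 169 mm; the eggs rise 25 mm over the rim. Origin: centre of its underside. Must stay in place
- spare_tray: Empty small steel tray, 155 x 169 mm, 23 mm high, standing on the table to the right of the well. Origin: centre of its underside. A bystander, leave it alone
- mustard_jar: Mustard jar with a white cap, 68 mm in diameter, 105 mm high, standing upright on the table to the right of the well, far side. Origin: centre of its underside. A bystander, leave it alone
There are look-alikes about, which are no part of the job. What is shaped like the tray_eggs but pink is not meant.

How it is judged:
By the outcome, as a careful person would: the job done as asked, in the order asked, and still so for the second after the job is handed in, while the arm keeps its last pose, push and grip.
It also fails if it takes over 34 s, if anything falls off the work surface, if the arm or the gripper's body presses on something with over 40 N, if the wrist force passes 120 N, or if a joint passes its speed limit or range.

## Robot

A 6-joint arm with a two-finger parallel gripper is mounted at the origin on the work surface. World frame = base frame: x ahead of the robot, y to its left, z up, the work surface at z = 0. Lengths are in m, angles in degrees, forces in N, time in s.
With the tool pointing down it reaches from about 0.35 to 0.875 m from the base axis. Payload 4.2 kg.
Tool frame: the origin (TCP) lies midway between the tips of the shut fingers; the grasp point (between the pads) lies 19 mm behind it; z points along the fingers, y is the line along which they close (so a half turn about z gives the same grasp; the last joint's range is limited). The gripper opens to 87 mm and grips with 3 to 60 N. Pads are 19 mm wide; open, the fingers measure 117 mm over their backs; the gripper's body (75 mm by 190 mm) begins 51 mm behind the grasp point.
Start: joints at [-51.073, 22.042, 0.453, 0, -68.411, -14.817], TCP at [0.255, -0.57, 0.223] pointing down, gripper open.
Joint ranges: [-179.83, 179.83], [-69.29, 118.12], [-61.27, 80.66], [-181.25, 117.63], [-171.15, -9.14], [-177.46, 177.46]. Speed limits (degrees/s): [159.86, 159.86, 180, 180, 180, 180].

## Interface

Orientations are given as a 3x3 rotation matrix whose columns are the frame's x, y, z axes.
In Python, from station import r, cams gives the robot as it stands.
- The arm moves only by the tool play_rows, never from a script. Its argument "commands" is text: rows parted by semicolons, each of 6 numbers parted by spaces: the shift along the world's x, y, z normalised to -1 to 1, where 1 is 30 mm, then the turn, a rotation vector about the world's x, y, z normalised to -1 to 1, where 1 is 0.15 rad. A call has 1 to 20 rows; each row shifts and turns the commanded pose from where the row before left it; what a row does not reach is not made up. A row lasts 1/10 s, in which the tool goes at most 50 mm and 8.59 degrees, less where a joint would pass 70% of its speed; a pose out of reach is approached as far as the arm can. A call with a number of a shift or a turn outside -1 to 1 is refused whole. A call with a gripper value outside its range is refused whole. "grip" is the finger opening in mm, from 0 to 87, set as the call begins (left out, the last holds). The fingers move at their own pace and stop on an object; the grip force is fixed at half the most. Time passes only in rows, so rows that do not move let the fingers close. It gives the time, the measured TCP pose, the force, the opening and the grip force at its end, in the units of the state.
- r.sense(): the state, without advancing time (a new reading comes with each control period).
- cams.capture(name): name is "scene" or "top"; returns (picture, depth): 480x640x3 uint8, blue, green, red; 480x640 float32, m along the optical axis (not along the pixel's ray), 0 where there is no reading.
- cams.camera_info(name): a dict with "mtx" (3x3 intrinsics, pixels), "k1" (the pictures are not rectified: a ray, as slopes to the right and down, at radius r is drawn at 1 + k1 r^2 times it, then the intrinsics apply), "R" (3x3) and "t" (3): a world point X has camera coordinates R X + t. Camera axes: x right, y down, z forward; pixel columns grow to the right and rows downward; lengths in m; the calibration is good to about 2 mm. A picture is of the moment at which its call begins. camera_info takes no time and is no camera call.
- r.finish_job(): hands the job in; it is judged then, once.
The state is a dict: "time_s": time; "joints": joint angles; "joint_velocities": joint speeds; "effort": joint torques, N m; "tcp_pos": TCP position; "ee_rot": TCP orientation; "wrist_force": force on the tool from outside, world axes, zero at the start; "moment": the same for the moment, N m; "gripper_width": opening from 0.0 (shut) to 1.0 (fully open); "gripper_force": force on a finger pad.
Only numpy, scipy, OpenCV 4.12 (cv2) and the standard library are available. Lean on these libraries where they do the work, as an engineer would, in place of code of your own. Each camera call takes 0.05 s, during which the arm holds its last target. There are 200 camera calls.

## Working session

There is one attempt and no reset: what is moved stays moved. The work goes in short steps, Python scripts to look and compute and a tool call to move; the robot and the scene stay as the last step left them, time stands still between calls to the robot, and variables do not carry over. Pictures are saved under pics/ and viewed, at most 10 in all, crops included, and the job is handed in when it is done.

Besides the shell and the picture viewer there is one more tool, called after "Emit:" by a JSON object that holds its "method" and its "body", one argument or row to a line. play_rows: Moves the arm, as the interface text tells. Scaled input: -1 to 1 covers 30 mm each way for a shift and 0.15 rad each way for a turn. Its arguments: {"type":"object","properties":{"commands":{"type":"string"},"grip":{"type":"number"}},"required":["commands"]}

```bash
ls; mkdir -p pics; cat > h.py <<'E'
import numpy as np, cv2
from station import r, cams
def ray(ci,u,v):
    K=np.array(ci["mtx"]);x=(u-K[0,2])/K[0,0];y=(v-K[1,2])/K[1,1]
    d=np.array([x,y]);s=d.copy()
    for _ in range(20): s=d/(1+ci["k1"]*(s@s))
    return np.array([s[0],s[1],1.])
def onplane(ci,u,v,z):
    R=np.array(ci["R"]);t=np.array(ci["t"]).ravel()
    c=-R.T@t;d=R.T@ray(ci,u,v);return c+d*(z-c[2])/d[2]
def depthpt(ci,dep,u,v):
    R=np.array(ci["R"]);t=np.array(ci["t"]).ravel()
    return R.T@(ray(ci,u,v)*dep[int(round(v)),int(round(u))]-t)
E
python3 - <<'E'
from h import *
for n in("top","scene"):
    p,d=cams.capture(n);cv2.imwrite(f"pics/{n}0.png",p);np.save(f"{n}0.npy",d);ci=cams.camera_info(n);print(n,ci)
print(r.sense())
E
```

```text
pics
top {'mtx': array([[603.09292814,   0.        , 324.17017096],
       [  0.        , 603.09292814, 231.77197096],
       [  0.        ,   0.        ,   1.        ]]), 'k1': -0.14158823428788755, 'R': array([[-6.68684186e-03, -9.99977457e-01,  6.08883437e-04],
       [-9.95718458e-01,  6.60222057e-03, -9.22017529e-02],
       [ 9.21956545e-02, -1.22281502e-03, -9.95740160e-01]]), 't': array([-0.06906564,  0.47547553,  1.41041416])}
scene {'mtx': array([[437.93653734,   0.        , 315.06389602],
       [  0.        , 437.93653734, 247.25429911],
       [  0.        ,   0.        ,   1.        ]]), 'k1': -0.0787315208701863, 'R': array([[ 0.42016645,  0.90744561, -0.00161607],
       [ 0.76160855, -0.35360795, -0.5430597 ],
       [-0.4933686 ,  0.22694465, -0.83969253]]), 't': array([-0.12641097, -0.29150772,  1.34096848])}
{'time_s': 0.1, 'joints': array([-5.10736464e+01,  2.20860534e+01,  3.89092255e-01, -2.48925679e-02,
       -6.84112056e+01, -1.48152049e+01]), 'joint_velocities': array([ 0.04426962, -0.14192145,  0.25474671,  0.11494672, -0.08412227,
        0.11433496]), 'effort': array([-4.03486702e-04, -3.91690993e+01,  1.87934715e+01,  4.23190489e+00,
        1.34380392e-02, -6.86636122e-05]), 'tcp_pos': array([ 0.2551053 , -0.56998963,  0.22158341]), 'ee_rot': array([[-9.12820112e-01, -4.08360972e-01, -8.71886723e-04],
       [-4.08361892e-01,  9.12818491e-01,  1.72247539e-03],
       [ 9.24825977e-05,  1.92835549e-03, -9.99998136e-01]]), 'wrist_force': array([-0.36592255,  0.59843255, -0.6790985 ]), 'moment': array([0.00221377, 0.02811075, 0.05072925]), 'gripper_force': 0.0, 'gripper_width': 0.9976242811111417}
```

View pics/top0.png

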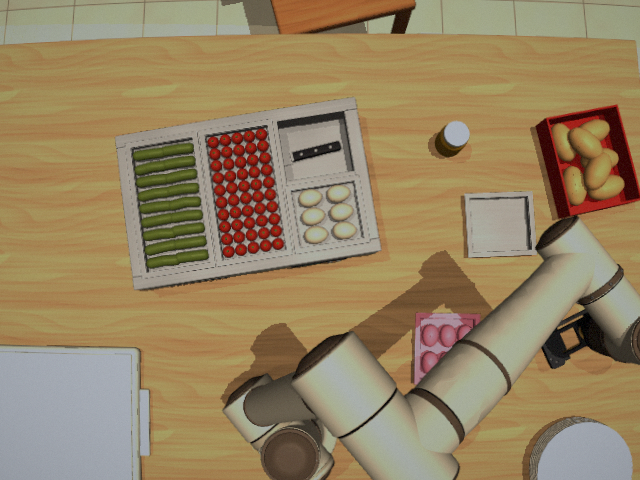

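View pics/scene0.png

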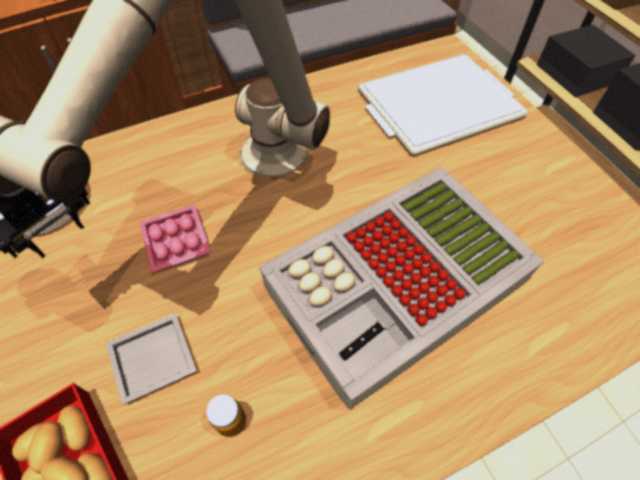

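The top view shows the well's rim corners near (117,137), (355,98), (381,250) and (135,289). The empty bay is the far one, with the handle from about (291,156) to (341,146) and the pink eggs as a decoy. I'll enlarge this area.

```bash
python3 - <<'E'
from h import *
p=cv2.imread("pics/top0.png")[85:265,270:395]
cv2.imwrite("pics/c1.png",cv2.resize(p[:110],None,fx=6,fy=5.4545454,interpolation=cv2.INTER_CUBIC)[:600,:800])
ci=cams.camera_info("top");d=np.load("top0.npy")
for n,u,v in [("c++",117,137),("c+-",355,98),("c--",381,250),("c-+",135,289)]:
    print(n,onplane(ci,u,v,.105),depthpt(ci,d,u+(4 if u<200 else -4),v+(4 if v<200 else -4)))
for u,v in [(291,156),(341,146)]: print(onplane(ci,u,v,.056))
print(depthpt(ci,d,317,151),depthpt(ci,d,320,165))
E
```

```text
c++ [0.6912168  0.40681501 0.105     ] [0.68101024 0.39616535 0.10686459]
c+- [ 0.77601279 -0.14514384  0.105     ] [ 0.76580838 -0.13569897  0.10713193]
c-- [ 0.42558542 -0.19880092  0.105     ] [ 0.43439715 -0.1896999   0.10805182]
c-+ [0.3407186  0.35473609 0.105     ] [0.34970493 0.34423171 0.1093851 ]
[0.65135006 0.00463056 0.056     ]
[ 0.67458161 -0.11320576  0.056     ]
[ 0.66199706 -0.05662784  0.05987885] [ 0.63200668 -0.06338809  0.04271732]
```

View pics/c1.png

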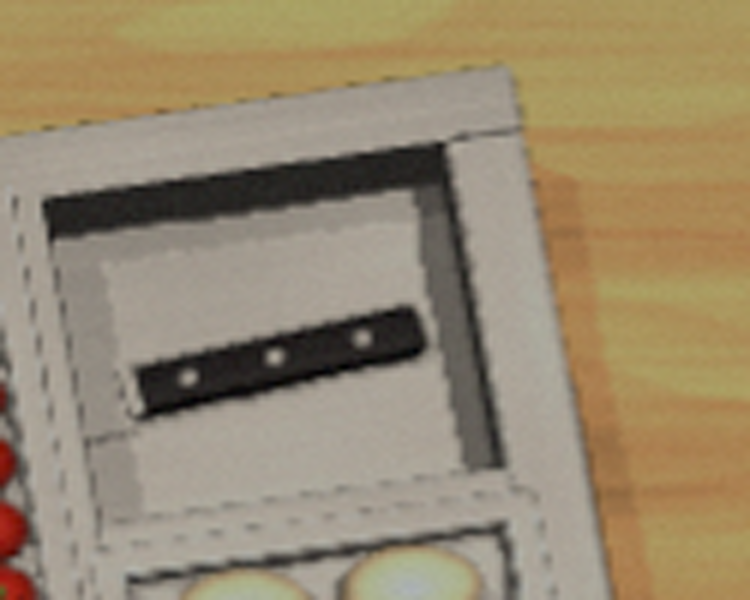

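```bash
python3 - <<'E'
from h import *
ci=cams.camera_info("top");d=np.load("top0.npy")
f=lambda x,y:(270+x/6,85+y/5.4545)
c=[onplane(ci,*f(*q),.056)[:2] for q in[(137,368),(148,415),(415,305),(428,352)]]
b=(c[0]+c[1])/2;e=(c[2]+c[3])/2;print("blade side",b,"end",e,np.linalg.norm(b-e),np.degrees(np.arctan2(*(b-e)[::-1])))
yaw=np.arctan2(.988,-.152)-np.pi/2;R=np.array([[np.cos(yaw),-np.sin(yaw)],[np.sin(yaw),np.cos(yaw)]])
W=np.array([.5584,.1044])
print("handle mid in well",R.T@((b+e)/2-W),"bay world",W+R@[.0795,-.174])
# egg heights along well x
vs,us=np.mgrid[175:250:1,285:362:1]
P=np.array([depthpt(ci,d,u,v) for u,v in zip(us.ravel(),vs.ravel())]);q=(P[:,:2]-W)@R
for x0 in np.arange(-.07,.012,.005):
    m=(q[:,0]>=x0)&(q[:,0]<x0+.005)&(q[:,1]>-.25)&(q[:,1]<-.1)
    if m.any(): print(round(x0,3),P[m,2].max().round(4))
E
```

```text
blade side [ 0.64944479 -0.00183904] end [ 0.67647135 -0.11145502] 0.11289861925724033 103.85041734549476
handle mid in well [ 0.07885388 -0.17507314] bay world [ 0.6634335  -0.05548813]
-0.07 0.1311
-0.065 0.1272
-0.06 0.1187
-0.055 0.1266
-0.05 0.1312
-0.045 0.1316
-0.04 0.1348
-0.035 0.1323
-0.03 0.1314
-0.025 0.1279
-0.02 0.1228
-0.015 0.1166
-0.01 0.1178
-0.005 0.1165
0.0 0.1141
0.005 0.111
0.01 0.1076
```

Emit:
{"method": "play_rows", "body": {
  "commands": "0.75 0.95 0.3 0 0 1;0.75 0.95 0.3 0 0 1;0.75 0.95 0.3 0 0 1;0.75 0.95 0.1 0 0 1;0.75 0.95 0 0 0 1;0.75 0.95 0 0 0 1;0.75 0.95 0 0 0 1;0.75 0.95 0 0 0 1;0.75 0.95 0 0 0 0.9;0.75 0.95 0 0 0 0;0.75 0.95 0 0 0 0;0.75 0.95 0 0 0 0;0.75 0.95 0 0 0 0;0.75 0.95 0 0 0 0;0.75 0.95 0 0 0 0;0.75 0.95 0 0 0 0;0.75 0.95 0 0 0 0;0.75 0.95 0 0 0 0;0 0 0 0 0 0;0 0 0 0 0 0",
  "grip": 45
}}

```text
time_s: 2.1
tcp_pos: [0.6602, -0.0567, 0.2513]
ee_rot: [[0.185, -0.983, -0.002], [-0.983, -0.185, -0.0], [-0.0, 0.002, -1.0]]
wrist_force: [0.4, 0.8, -0.0]
gripper_width: 0.521
gripper_force: 0.0
```

Emit:
{"method": "play_rows", "body": {
  "commands": "0.1 0 -1 0 0 0.39;0.1 0 -1 0 0 0;0 0 -1 0 0 0;0 0 -1 0 0 0;0 0 -0.7 0 0 0;0 0 0 0 0 0;0 0 0 0 0 0"
}}

```text
time_s: 2.8
tcp_pos: [0.6663, -0.0584, 0.1122]
ee_rot: [[0.24, -0.971, 0.0], [-0.971, -0.24, -0.001], [0.001, -0.0, -1.0]]
wrist_force: [-0.4, 0.1, 1.2]
gripper_width: 0.515
gripper_force: 0.0
```

```bash
python3 - <<'E'
from h import *
p,d=cams.capture("scene");cv2.imwrite("pics/s1.png",cv2.resize(p[130:400,200:500],None,fx=2.2,fy=2.2,interpolation=cv2.INTER_CUBIC))
E
```

```text
(no output)
```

View pics/s1.png

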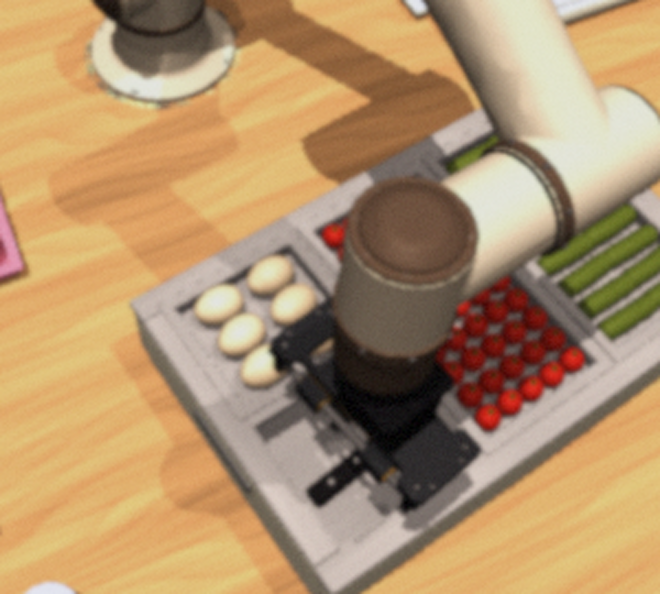

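The gripper stands over the handle, with its wide body running along the closing line and its left end (290,345 in this crop) close to the nearest egg (262,367). I'll descend shifted about 4 mm away from the eggs, with a 2° roll that lifts the egg side.

Emit:
{"method": "play_rows", "body": {
  "commands": "0.13 0.05 -0.5 -0.05 0.23 0;0 0 -0.5 0 0 0;0 0 -0.5 0 0 0;0 0 -0.3 0 0 0;0 0 -0.2 0 0 0;0 0 -0.15 0 0 0;0 0 0 0 0 0;0 0 0 0 0 0",
  "grip": 50
}}

```text
time_s: 3.65
tcp_pos: [0.6705, -0.0559, 0.0475]
ee_rot: [[0.241, -0.97, -0.034], [-0.97, -0.241, -0.008], [-0.001, 0.034, -0.999]]
wrist_force: [0.2, -0.4, 0.5]
gripper_width: 0.574
gripper_force: 0.0
```

Emit:
{"method": "play_rows", "body": {
  "commands": "0 0 -0.08 0 0 0;0 0 0 0 0 0;0 0 0 0 0 0;0 0 0 0 0 0;0 0 0 0 0 0;0 0 0 0 0 0;0 0 0 0 0 0;0 0 0 0 0 0",
  "grip": 10
}}

```text
time_s: 4.45
tcp_pos: [0.6699, -0.0561, 0.0448]
ee_rot: [[0.241, -0.97, -0.035], [-0.971, -0.241, -0.008], [-0.001, 0.036, -0.999]]
wrist_force: [-3.4, 0.0, 2.6]
gripper_width: 0.25
gripper_force: 29.8
```

Emit:
{"method": "play_rows", "body": {
  "commands": "0 0.01 0.28 -0.243 -0.06 0;0 0.01 0.28 -0.243 -0.06 0;-0.01 0.03 0.28 -0.243 -0.06 0;-0.01 0.03 0.28 -0.243 -0.06 0;0.03 -0.11 0.28 -0.243 -0.06 0;0.03 -0.11 0.28 -0.243 -0.06 0;0.01 -0.05 0.22 -0.194 -0.048 0;0 0 0 0 0 0;0 0 0 0 0 0;0 0 0 0 0 0"
}}

```text
time_s: 5.45
tcp_pos: [0.6717, -0.0616, 0.101]
ee_rot: [[0.233, -0.972, 0.026], [-0.94, -0.232, -0.252], [0.251, 0.035, -0.967]]
wrist_force: [-0.4, -0.3, -1.6]
gripper_width: 0.245
gripper_force: 29.7
```

```bash
python3 - <<'E'
from h import *
p,d=cams.capture("scene");cv2.imwrite("pics/s2.png",cv2.resize(p[130:400,200:500],None,fx=2.2,fy=2.2,interpolation=cv2.INTER_CUBIC))
s=r.sense();print(s["wrist_force"],s["moment"],s["joints"])
E
```

```text
[-0.6763256   0.43606699 -1.06321644] [ 0.60708958  0.14364674 -0.00898423] [ 14.52653468  31.84438442  -9.8905875   18.50608371 -52.02489977
 -12.78542708]
```

View pics/s2.png

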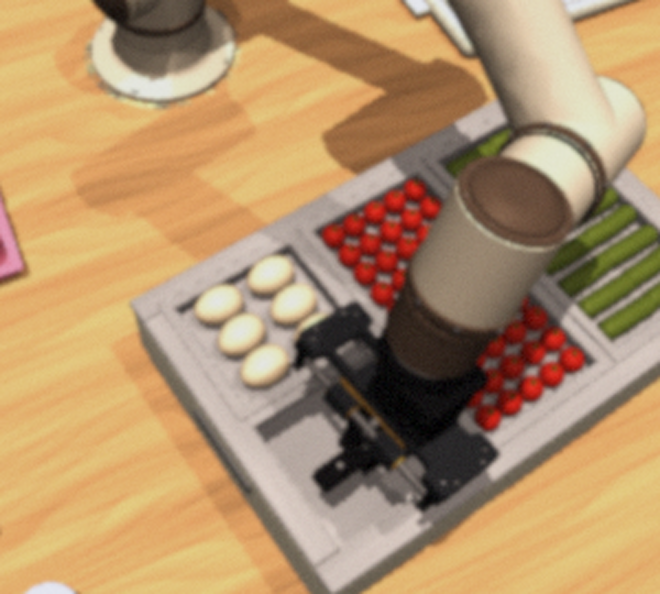

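The handle end has risen with the tool (crop 325,478) and the trays look unmoved. I'll check the handle end's height before drawing.

```bash
python3 - <<'E'
from h import *
p,d=cams.capture("scene");ci=cams.camera_info("scene")
for x,y in[(325,478),(332,472),(342,466),(350,462),(358,458)]:
    u,v=200+x/2.2,130+y/2.2;P=depthpt(ci,d,u,v)
    print(x,y,P.round(4),"u",round((P[:2]-[.6699,-.0561])@[-.24,.971],4))
p,d=cams.capture("top");ci=cams.camera_info("top")
m=(cv2.cvtColor(p,6)<45);vs,us=np.nonzero(m[120:170,300:350])
for u,v in list(zip(us+300,vs+120))[::12]: print(u,v,depthpt(ci,d,u,v).round(3))
E
```

```text
325 478 [ 0.6856 -0.1057  0.1239] u -0.0519
332 472 [ 0.6828 -0.097   0.1227] u -0.0428
342 466 [ 0.6812 -0.0857  0.1217] u -0.0315
350 462 [ 0.6799 -0.0764  0.1184] u -0.0221
358 458 [ 0.6787 -0.0671  0.1155] u -0.0128
303 120 [ 0.649 -0.034  0.371]
315 120 [ 0.677 -0.055  0.271]
327 120 [ 0.741 -0.081  0.045]
313 121 [ 0.672 -0.051  0.281]
303 122 [ 0.646 -0.034  0.368]
315 122 [ 0.672 -0.055  0.276]
309 123 [ 0.658 -0.044  0.317]
303 124 [ 0.647 -0.034  0.352]
315 124 [ 0.668 -0.055  0.275]
308 125 [ 0.653 -0.042  0.321]
303 126 [ 0.643 -0.034  0.35 ]
315 126 [ 0.662 -0.055  0.28 ]
311 127 [ 0.654 -0.048  0.302]
307 128 [ 0.648 -0.04   0.318]
302 129 [ 0.641 -0.031  0.337]
314 129 [ 0.657 -0.053  0.279]
307 130 [ 0.645 -0.04   0.313]
346 130 [ 0.713 -0.125  0.057]
311 131 [ 0.652 -0.047  0.281]
338 131 [ 0.693 -0.105  0.123]
308 132 [ 0.644 -0.042  0.304]
320 132 [ 0.691 -0.064  0.124]
303 133 [ 0.638 -0.033  0.318]
315 133 [ 0.66  -0.054  0.236]
336 133 [ 0.687 -0.1    0.128]
307 134 [ 0.64  -0.04   0.303]
319 134 [ 0.664 -0.063  0.21 ]
336 134 [ 0.687 -0.1    0.122]
306 135 [ 0.
[... 1795 characters left out ...]
605 -0.064  0.217]
302 162 [ 0.605 -0.027  0.208]
317 162 [ 0.603 -0.058  0.215]
329 162 [ 0.601 -0.083  0.223]
310 163 [ 0.602 -0.043  0.211]
322 163 [ 0.6   -0.068  0.218]
303 164 [ 0.601 -0.029  0.206]
315 164 [ 0.599 -0.054  0.215]
329 164 [ 0.597 -0.083  0.222]
307 165 [ 0.597 -0.037  0.213]
319 165 [ 0.596 -0.062  0.22 ]
333 165 [ 0.597 -0.091  0.213]
310 166 [ 0.596 -0.043  0.21 ]
322 166 [ 0.594 -0.068  0.218]
301 167 [ 0.594 -0.024  0.207]
313 167 [ 0.593 -0.05   0.213]
325 167 [ 0.591 -0.075  0.22 ]
301 168 [ 0.592 -0.024  0.207]
313 168 [ 0.59  -0.05   0.218]
328 168 [ 0.59  -0.081  0.218]
305 169 [ 0.59  -0.033  0.207]
317 169 [ 0.587 -0.058  0.22 ]
332 169 [ 0.588 -0.089  0.215]
```

Emit:
{"method": "play_rows", "body": {
  "commands": "0.06 -0.24 0.2 -0.194 -0.048 0;0.06 -0.26 0.2 -0.194 -0.048 0;0.06 -0.25 0.22 -0.194 -0.048 0;0.06 -0.25 0.21 -0.194 -0.048 0;0 0 0 0 0 0;0 0 0 0 0 0"
}}

```text
time_s: 6.2
tcp_pos: [0.6788, -0.0917, 0.1262]
ee_rot: [[0.224, -0.973, 0.053], [-0.904, -0.228, -0.362], [0.365, 0.033, -0.931]]
wrist_force: [0.8, 0.1, -2.2]
gripper_width: 0.251
gripper_force: 29.7
```

```bash
python3 - <<'E'
from h import *
p,d=cams.capture("scene");cv2.imwrite("pics/s3.png",cv2.resize(p[230:400,260:430],None,fx=3.5,fy=3.5,interpolation=cv2.INTER_CUBIC))
s=r.sense();print(s["wrist_force"],s["moment"])
E
```

```text
[-1.01851221  0.75099228 -1.78348789] [0.86265147 0.24007764 0.04589565]
```

View pics/s3.png

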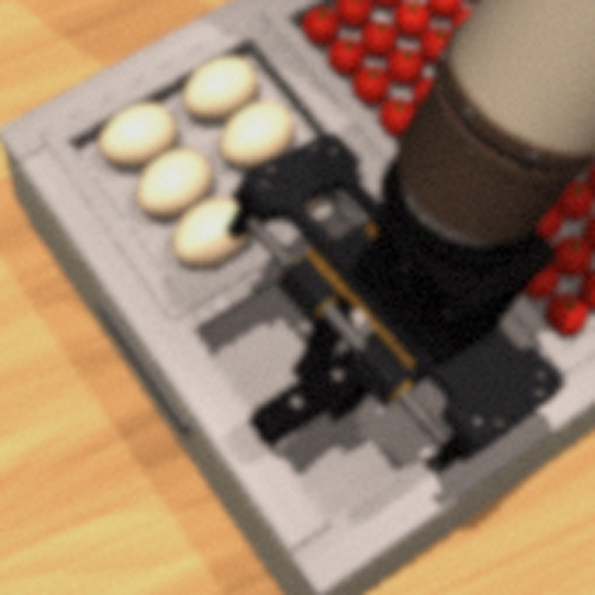

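The handle end (crop 270,425) is now over the end rim and clear of it, and the eggs and tomatoes are in place. Next I draw it along its own axis.

Emit:
{"method": "play_rows", "body": {
  "commands": "0.08 -0.33 0.14 0 0 0;0.16 -0.65 0.27 0 0 0;0.16 -0.65 0.27 0 0 0;0 0 0 0 0 0"
}}

```text
time_s: 6.65
tcp_pos: [0.6918, -0.1429, 0.1484]
ee_rot: [[0.221, -0.974, 0.055], [-0.904, -0.226, -0.363], [0.366, 0.031, -0.93]]
wrist_force: [-0.5, -0.1, -1.5]
gripper_width: 0.251
gripper_force: 29.7
```

Emit:
{"method": "play_rows", "body": {
  "commands": "0.16 -0.65 0.27 0 0 0;0.16 -0.65 0.27 0 0 0;0.16 -0.65 0.27 0 0 0;0.08 -0.33 0.14 0 0 0;0 0 0 0 0 0;0 0 0 0 0 0"
}}

```text
time_s: 7.25
tcp_pos: [0.7073, -0.2086, 0.1748]
ee_rot: [[0.225, -0.973, 0.053], [-0.904, -0.228, -0.363], [0.365, 0.034, -0.93]]
wrist_force: [0.9, -0.3, -1.2]
gripper_width: 0.252
gripper_force: 29.7
```

```bash
python3 - <<'E'
from h import *
p,d=cams.capture("scene");cv2.imwrite("pics/s4.png",cv2.resize(p[130:430,140:540],None,fx=1.9,fy=1.9,interpolation=cv2.INTER_CUBIC))
s=r.sense();print(s["wrist_force"],s["moment"])
E
```

```text
[-1.45039377  0.26930948 -0.57456936] [ 0.88085662  0.2709733  -0.02077936]
```

View pics/s4.png

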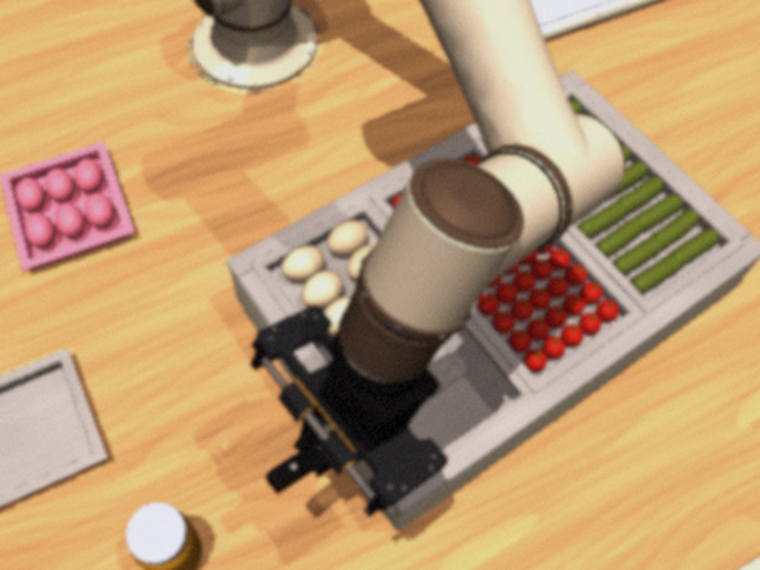

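The handle is out over the end rim (crop 270,478), and by calculation the tip is about 27 mm clear of the bar. Lifting.

Emit:
{"method": "play_rows", "body": {
  "commands": "0 -0.2 0.3 0 0 0;0 0 0.6 0 0 0;0 0 0.8 0 0 0;0 0 0.8 0 0 0;0 0 0.8 0 0 0;0 0 0.8 0 0 0;0 0 0.5 0 0 0;0 0 0.2 0 0 0;0 0 0 0 0 0;0 0 0 0 0 0;0 0 0 0 0 0;0 0 0 0 0 0"
}}

```text
time_s: 8.5
tcp_pos: [0.7074, -0.2149, 0.3182]
ee_rot: [[0.225, -0.973, 0.051], [-0.903, -0.228, -0.363], [0.365, 0.035, -0.93]]
wrist_force: [-0.4, 0.5, -1.3]
gripper_width: 0.248
gripper_force: 29.7
```

```bash
python3 - <<'E'
from h import *
a,d0=cams.capture("scene");b,d=cams.capture("top")
cv2.imwrite("pics/s5.png",np.vstack([cv2.resize(a[100:430,100:540],(733,550))[:550]]))
cv2.imwrite("pics/t5.png",cv2.resize(b[60:300,80:400],None,fx=2.4,fy=2.4))
print(r.sense()["wrist_force"])
E
```

```text
[ 0.55159083 -0.37170317 -2.16330694]
```

View pics/s5.png

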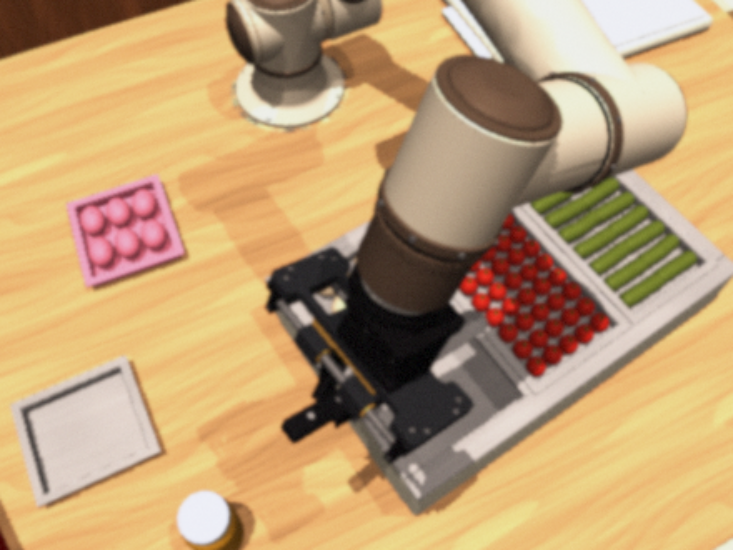

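View pics/t5.png

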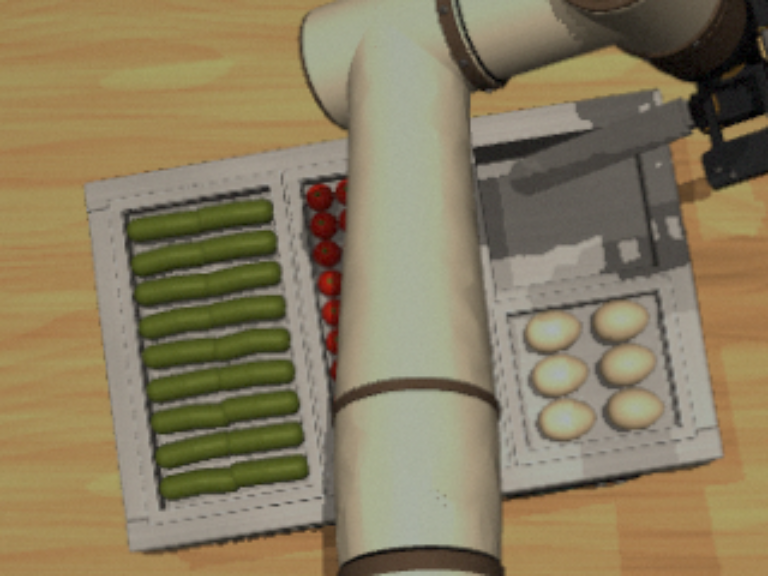

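The top view shows the blade held above the empty bay, running from (690,115) to its tip near (515,188). The trays, spare tray and jar are in place. I'll check the tip's height by depth, then hand in.

```bash
python3 - <<'E'
from h import *
b,d=cams.capture("top");ci=cams.camera_info("top")
for x,y in[(520,185),(530,180),(560,168),(600,152),(640,138),(670,126)]: print(x,y,depthpt(ci,d,80+x/2.4,60+y/2.4).round(3))
b0=cv2.imread("pics/top0.png");print(np.abs(b.astype(int)-b0)[120:280,120:200].mean(),np.abs(b.astype(int)-b0)[185:250,292:362].mean())
E
```

```text
520 185 [ 0.651 -0.017  0.238]
530 180 [ 0.653 -0.026  0.247]
560 168 [ 0.66  -0.051  0.259]
600 152 [ 0.671 -0.085  0.268]
640 138 [ 0.678 -0.118  0.285]
670 126 [ 0.685 -0.142  0.296]
2.8920572916666667 9.676849816849817
```

```bash
python3 -c "
from station import r
print(r.finish_job())"
```

```text
the job is handed in; nothing more can be done
None
```

I drew the spatula out handle first through the empty bay and handed the job in at about 9 s. It was held still in the gripper with the blade tip, its lower end, about 13 cm above the rim, and the visible trays, spare tray and jar looked unmoved; the system gave no verdict.

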